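Clamp, power, start: set the circuit-board drill going

ROBOT

A 7-joint arm with a two-finger parallel gripper is mounted at the origin on the work surface. World frame = base frame: x ahead of the robot, y to its left, z up, the work surface at z = 0. Lengths are in m, angles in rad, forces in N, time in s.
With the tool pointing down it reaches from about 0.4 to 0.925 m from the base axis. Payload 4.1 kg.
Tool frame: the origin (TCP) lies between the finger pads; the fingertips stand 19 mm ahead of it and the grasp point (between the pads) is the TCP; z points along the fingers, y is the direction in which the jaws open and shut (so a half turn about z gives the same grasp; the last joint's range is limited). The gripper opens to 85 mm and grips with 20 to 120 N. Pads are 22 mm wide; open, the fingers measure 114 mm over their backs; the gripper's body (76 mm by 85 mm) begins 54 mm behind the grasp point. The pads swing forward as they close: fully open they stand 13 mm farther back than shut.
Start: joints at [-1.31, 0.398, 0.045, 1.537, -0.019, 1.207, -0.051], TCP at [0.229, 0.608, 0.25] pointing down, gripper open.
Joint ranges: [-2.82, 2.82], [-0.49, 2.23], [-1.37, 1.46], [0, 2.46], [-1.36, 4.5], [0.23, 2], [-2.94, 2.94]. Speed limits (rad/s): [2.57, 2.57, 3.14, 3.14, 3.14, 3.14, 3.14].

INTERFACE

Orientations are given as a 3x3 rotation matrix whose columns are the frame's x, y, z axes.
In Python, from cell import ctrl, cams, boxes_of, cut_out, pinpoint gives the robot as it stands. The module is installed in compiled form; this text tells all that it offers.
- The arm moves only by the tool play_rows, never from a script. Its argument "steps" is a list of rows, each an object with "delta_pos": the shift along the tool's x, y, z in cm, a list of three; "twist": the turn, a rotation vector about the tool's x, y, z in rad, a list of three. A call has exactly 10 rows; each row is the pose to reach, as a shift and turn from the pose commanded when the call began, along the tool's axes at that moment; what a row does not reach only later rows make up. A row lasts 1/10 s, in which the tool goes at most 50 mm and 8.59 degrees, less where a joint would pass 70% of its speed; a pose out of reach is approached as far as the arm can. A call with a gripper value outside its range is refused whole. "grip" is the finger opening in cm, from 0 to 8.54, set as the call begins (left out, the last holds). The fingers move at their own pace and stop on an object; "squeeze" is the grip in N (left out, the last holds). Time passes only in rows, so rows that repeat a pose let the fingers close, or fill a call up. It gives the time, the measured TCP pose, the force and the opening at its end, in the units of the state.
- ctrl.state(): the state, without advancing time (a new reading comes with each control period).
- cams.read_camera(name): name is "scene" or "side" or "wrist"; returns the picture (384x512x3 uint8, red, green, blue); there is no depth.
- cams.calibration(name): a dict with "fx", "fy", "cx", "cy" (pixels), "origin" and "orientation" of the camera in the world; the wrist camera has in their place "T_tool_cam" (4x4, takes a point from camera to tool coordinates, whose origin is the TCP and whose axes are the flange's). Camera axes: x right, y down, z forward; pixel columns grow to the right and rows downward; lengths in m; the calibration is good to about 2 mm. A picture is of the moment at which its call begins: read the wrist's pose just before it. calibration takes no time and is no camera call.
- ctrl.hand_in(): hands the job in, once; it reports no verdict.
Trained networks look in the newest picture that a camera, given by its name, has taken for a name from the list of things; names that differ only in an ending like _2 or _b are one class to them, and where a whole thing is asked for, a point or a joint stands for the part that bears it (a point fixed in the world has none). Each returns a list of dicts, best first, with "p" (0 to 1); they miss things now and then, are a little off and sometimes report something else, mostly with a low value. They report only what shows in the picture. A call takes as long as a camera call.
- boxes_of(camera, label): "at" ([x, y, z] in m, in world coordinates, good to about 4 mm: the middle of the surface that is visible of it).
- cut_out(camera, label): "mask" (384x512 bool, what is visible of it).
- pinpoint(camera, label): "at" ([x, y, z] in m, in world coordinates, good to about 4 mm: a listed point, or the origin of a listed thing).
The state is a dict: "time_s": time; "q": joint angles; "joint_vel": joint speeds; "joint_torque": joint torques, N m; "tcp_pos": TCP position; "tcp_rot": TCP orientation; "wrist_force": force on the tool from outside, world axes, zero at the start; "torque": the same for the moment, N m; "grip_width": opening from 0.0 (shut) to 1.0 (fully open).
Only numpy, scipy, OpenCV 4.12 (cv2) and the standard library are available. Lean on these libraries where they do the work, as an engineer would, in place of code of your own. Each camera call takes 0.05 s, during which the arm holds its last target. There are 200 camera calls.

TASK

Set the little circuit-board drill going with the fingertips: first push the clamp's upright plate fully home against the green board, then press down the raised half of the black rocker so that the power is fully on, and last press the big round button all the way down, keep it down for about half a second and let it go. Keep to that order. Leave the square and the small round button unpressed, and do not pick up or shift the switch boxes or the things standing about.

Things in the scene. Friction and masses are not known exactly. Their poses are not given: they have to be found in the camera images.
- clamp (a joint): travel of the board clamp on the bed of the drilling machine, m: 0 = fully out, 0.024 = home, its jaw against the edge of the green circuit board. Starts at 0 to 0.006. It slides stiffly (about 3 to 5 N) and stays where it is left.
- clamp_face (a point): on the clamp's upright aluminium push plate (60 mm wide, 8 mm thick, top edge 17 mm above this point): centre line of its outer face, turned away from the board. Moves with the clamp. y points from the face to the board, the way to push; x along the plate's width; z up. The carriage under the plate (19 mm below) ends flush with the face; the bed (33 mm below) reaches up to 7 mm farther out.
- rocker (a joint): angle of the black rocker, rad: -0.2 = off (start), +0.2 = fully on. Pressing the raised half down raises the value; about 3 N at the point below; it stays where it is left.
- rocker_pad (a point): on the top of the rocker half that starts raised, 22 mm from the pivot line: the place to press. z is the normal of the rocker body, tilted by the joint angle; x points away from the pivot, y along it. Each half is 33 mm long, 32 mm wide. Pressed fully on, this point sinks about 9 mm. The pivot lies 48 mm above the underside of the rocker box.
- start (a joint): travel of the big round button, m: 0 = up, 0.006 = fully down. Spring: about 1.2 N to start it, 3 N fully down.
- start_top (a point): centre of the top of the big round black button (38 mm dia), 58 mm above the underside of its box (16 mm above the lid), z up; moves with the button.
- square (a joint): travel of the square button (26 x 26 mm), m, as for the round one; to be left alone.
- small (a joint): travel of the small round button (18 mm dia), m; to be left alone.
- start_box: grey case 70 x 70 x 42 mm high with the big round button on its lid; loose, about 0.6 kg; origin: centre of its underside, z up. The four cases stand in any order.
- rocker_box: grey case 100 (x) x 60 (y) x 42 mm high with the rocker across its lid, the rocker's length along x; loose, about 0.6 kg; origin: centre of its underside.
- square_box: grey case 70 x 70 x 42 mm high with the square button, whose top is 58 mm above its underside; loose; origin: centre of its underside; leave alone.
- small_box: grey case 70 x 70 x 42 mm high with the small round button, whose top is 58 mm above its underside; loose; origin: centre of its underside; leave alone.
- spool: grey solder spool, upright, 44 dia x 36 mm high; a bystander, leave alone; stands on the grey base board, which is 10 mm thick
- jar: small clear drill-bit jar with white cap, 42 dia x 55 mm high; a bystander, leave alone; stands on the grey base board, which is 10 mm thick
- motor: small square stepper motor, 42 x 42 x 38 high, shaft up to 58 mm; a bystander, leave alone; stands on the grey base board, which is 10 mm thick
- driver: screwdriver lying down, 140 mm long; a bystander, leave alone; stands on the grey base board, which is 10 mm thick
- tape: cardboard-coloured tape roll lying flat, 84 dia x 24 mm high; a bystander, leave alone; stands on the grey base board, which is 10 mm thick
- bottle: clear bottle with cap, 64 dia x 200 mm high; a bystander, leave alone; stands on the grey base board, which is 10 mm thick
- cup: white cup, 70 mm dia x 85 mm high; a bystander, leave alone; stands on the grey base board, which is 10 mm thick

How it is judged:
On the way, in this order (a step that is already met when the one before it is completed fails the run):
1. the clamp is pushed home (value of joint clamp above 0.021 m), for 0.1 s.
2. the rocker is pressed over to on (value of joint rocker above 0.14 rad), for 0.1 s.
3. the big round button is pressed fully down (value of joint start above 0.0045 m), for 0.3 s.
At the end, for the whole second after the job is handed in: The clamp is home (travel over 21 of 24 mm), the rocker is on (over 0.14 of 0.2 rad), all three buttons are up (within 1.5 mm), the boxes are at rest within 20 mm and the bystanders within 30 mm of where they began. On the way the big round button was down by at least 4.5 of its 6 mm for 0.3 s (value of joint clamp above 0.021 m and value of joint rocker above 0.14 rad and value of joint each of start, square, small below 0.0015 m and distance of each of start_box, rocker_box, square_box, small_box from where it was at the start of the episode below 0.02 m and distance of each of spool, jar, motor, driver, tape, bottle, cup from where it was at the start of the episode below 0.03 m and linear speed of each of start_box, rocker_box, square_box, small_box below 0.02 m/s); the robot touches nothing.
It fails at once if the power is switched on before the clamp is home (value of joint rocker above 0 rad and value of joint clamp below 0.021 m).
It fails at once if the start button is pressed before the clamp is home and the power on (value of joint start above 0.003 m and (value of joint clamp below 0.021 m or value of joint rocker below 0.14 rad)).
It fails at once if the square or the small round button is pressed (value of joint any of square, small above 0.003 m).
It fails at once if a switch box is lifted, tipped or shifted by more than 20 mm (distance of any of start_box, rocker_box, square_box, small_box from where it was at the start of the episode above 0.02 m or height (world z) of any of start_box, rocker_box, square_box, small_box above 0.016 m or angle between any of start_box, rocker_box, square_box, small_box's own z axis and vertical above 0.15 rad).
It fails at once if a bystander is moved by more than 30 mm or lifted (distance of any of spool, jar, motor, driver, tape, bottle, cup from where it was at the start of the episode above 0.03 m or height (world z) of any of spool, jar, motor, tape, bottle, cup above 0.03 m).
It also fails if it takes over 58 s, if anything falls off the work surface, if the arm or the gripper's body presses on something with over 40 N, if the wrist force passes 120 N, or if a joint passes its speed limit or range.

## Working session

There is one attempt and no reset: what is moved stays moved. The work goes in short steps, Python scripts to look and compute and a tool call to move; the robot and the scene stay as the last step left them, time stands still between calls to the robot, and variables do not carry over. Pictures are saved under pics/ and viewed, about 8 in all and at most 12, crops included, and the job is handed in when it is done.

Besides the shell and the picture viewer there is one more tool, called after "Request:" by a JSON object that holds its "fn" and its "kwargs". play_rows: Moves the arm, as the interface text tells. Its arguments: {"type":"object","properties":{"steps":{"type":"array"},"grip":{"type":"number"},"squeeze":{"type":"number"}},"required":["steps"]}

```bash
mkdir -p pics
python3 - <<'E'
from cell import ctrl,cams,boxes_of,cut_out,pinpoint
import cv2,numpy as np
s=ctrl.state();print(s['time_s'],s['tcp_pos'],np.round(s['tcp_rot'],3).tolist(),s['grip_width'])
for c in ['scene','side']:
    im=cams.read_camera(c);cv2.imwrite(f'pics/{c}1.png',im[:,:,::-1])
    k=cams.calibration(c);print(c,k['origin'],np.round(k['orientation'],2).tolist(),k['fx'])
    for l in ['clamp_face','rocker_pad','start_top','start_box','rocker_box','square_box','small_box']:
        r=pinpoint(c,l);print(l,[(np.round(d['at'],3).tolist(),round(d['p'],2)) for d in r[:2]])
    if c=='scene':
        for l in ['spool','jar','motor','driver','tape','bottle','cup']:
            r=pinpoint(c,l);print(l,[(np.round(d['at'],3).tolist(),round(d['p'],2)) for d in r[:1]])
print(ctrl.state()['time_s'],cams.calibration('wrist'))
E
```

```text
0.0 [0.22864115 0.60782278 0.24925676] [[-0.936, 0.352, -0.001], [0.352, 0.936, -0.002], [-0.0, -0.002, -1.0]] 0.9987375530178572
scene [ 1.17823292 -0.2584984   1.03216484] [[0.35, 0.79, -0.51], [0.94, -0.29, 0.19], [0.0, -0.54, -0.84]] 386.86281090220484
clamp_face [([0.571, 0.197, 0.088], 0.73)]
rocker_pad [([0.424, -0.081, 0.066], 0.78)]
start_top [([0.622, -0.229, 0.07], 0.42)]
start_box [([0.615, -0.23, 0.01], 0.75)]
rocker_box [([0.435, -0.09, 0.007], 0.69), ([0.576, 0.197, 0.088], 0.51)]
square_box [([0.664, -0.028, 0.011], 0.8)]
small_box [([0.459, -0.32, 0.009], 0.91), ([0.812, -0.119, 0.015], 0.66)]
spool [([0.538, -0.159, 0.01], 0.46)]
jar [([0.544, -0.399, 0.014], 0.78)]
motor [([0.403, 0.07, 0.017], 0.81)]
driver [([0.536, 0.087, 0.013], 0.66)]
tape [([0.811, -0.116, 0.01], 0.87)]
bottle [([0.775, 0.113, 0.009], 0.65)]
cup [([0.736, -0.329, 0.012], 0.89)]
side [ 0.10874683 -0.48548652  0.77498122] [[0.67, -0.54, 0.51], [-0.74, -0.48, 0.46], [-0.01, -0.69, -0.73]] 347.31620377859707
clamp_face [([0.574, 0.199, 0.085], 0.64), ([0.66, -0.029, 0.008], 0.32)]
rocker_pad [([0.419, -0.082, 0.073], 0.75)]
start_top [([0.618, -0.228, 0.07], 0.65)]
start_box []
rocker_box [([0.431, -0.094, 0.011], 0.7)]
square_box [([0.661, -0.03, 0.01], 0.91)]
small_box [([0.451, -0.322, 0.011], 0.79), ([0.542, -0.166, 0.01], 0.34)]
1.15 {'fx': 275.61960965414494, 'fy': 275.61960965414494, 'cx': 255.6387428478913, 'cy': 190.5265154223079, 'T_tool_cam': array([[-1.13140182e-04, -9.52292158e-01, -3.05187864e-01,
         7.83693503e-02],
       [ 9.99999714e-01,  1.20463180e-04, -7.46609936e-04,
        -4.72543896e-05],
       [ 7.47754688e-04, -3.05187861e-01,  9.52291873e-01,
        -1.22571257e-01],
       [ 0.00000000e+00,  0.00000000e+00,  0.00000000e+00,
         1.00000000e+00]])}
```

View pics/scene1.png

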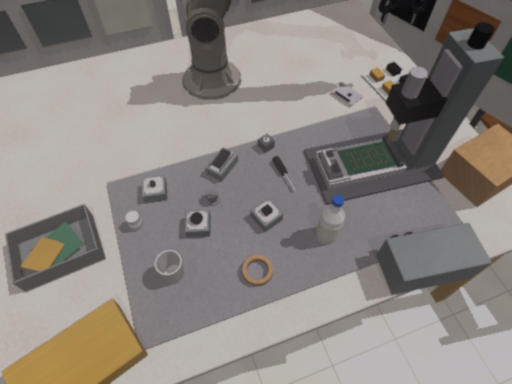

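View pics/side1.png

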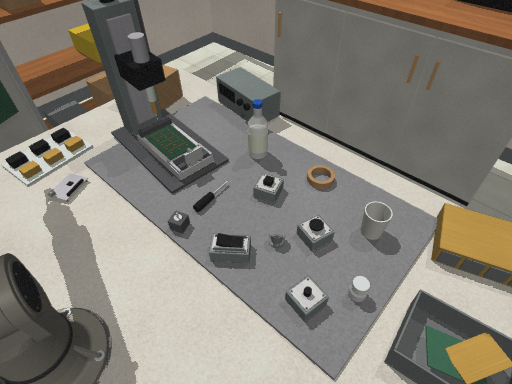

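The scene shows the rocker box at (222,163), the start box at (197,222), the square box at (266,213), the small box at (153,188), and the clamp plate at (333,165), with the board to its right. The side view agrees. Next I need the clamp's direction and the drill's outline.

```bash
cat > h.py <<'E'
import numpy as np
from cell import ctrl,cams,boxes_of,cut_out,pinpoint
def ray(c,u,v,z):
    k=cams.calibration(c);R=np.array(k['orientation']);o=np.array(k['origin'])
    if c=='wrist': raise 0
    d=R@np.array([(u-k['cx'])/k['fx'],(v-k['cy'])/k['fy'],1]);return o+d*(z-o[2])/d[2]
def tool(d):  # world shift -> tool cm
    s=ctrl.state();return np.round(np.array(s['tcp_rot']).T@np.array(d)*100,2)
E
python3 - <<'E'
from h import *
import cv2
for u,v in [(307,150),(322,195),(385,135)]: print('bed',ray('scene',u,v,.05).round(3))
for u,v in [(112,132),(180,188),(228,160)]: print('sidebed',ray('side',u,v,.04).round(3))
im=cv2.imread('pics/scene1.png')[20:210,290:512];im2=cv2.imread('pics/side1.png')[20:210,80:260]
cv2.imwrite('pics/c1.png',np.hstack([cv2.resize(im,None,fx=2,fy=2,interpolation=2),cv2.resize(im2,None,fx=2,fy=2,interpolation=2)])[:,:800])
E
```

```text
bed [0.493 0.177 0.05 ]
bed [0.666 0.147 0.05 ]
bed [0.525 0.448 0.05 ]
sidebed [0.494 0.544 0.04 ]
sidebed [0.478 0.156 0.04 ]
sidebed [0.658 0.138 0.04 ]
```

View pics/c1.png

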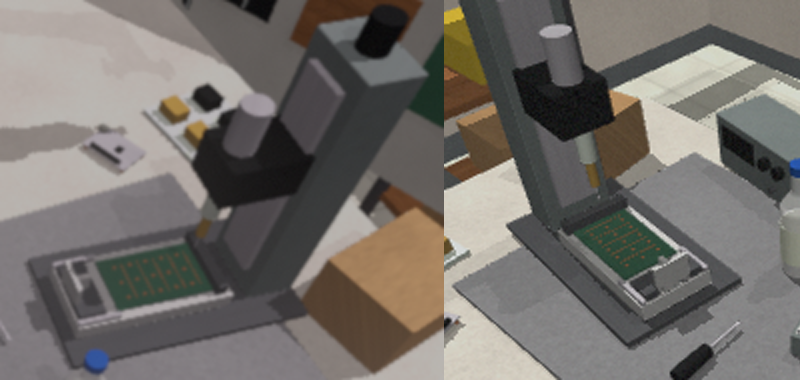

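Request:
{"fn": "play_rows", "kwargs": {"grip": 0, "steps": [{"delta_pos": [-2,-2.1,0],"twist": [0,0,0.05]},{"delta_pos": [-5,-5.3,0],"twist": [0,0,0.16]},{"delta_pos": [-8.5,-9,0],"twist": [0,0,0.28]},{"delta_pos": [-12,-12.6,0],"twist": [0,0,0.41]},{"delta_pos": [-15.5,-16.3,0],"twist": [0,0,0.54]},{"delta_pos": [-19,-20,0],"twist": [0,0,0.67]},{"delta_pos": [-22.5,-23.7,0],"twist": [0,0,0.8]},{"delta_pos": [-26,-27.4,0],"twist": [0,0,0.93]},{"delta_pos": [-29.5,-31.1,0],"twist": [0,0,1.06]},{"delta_pos": [-33,-34.7,0],"twist": [0,0,1.19]}]}}

```text
time_s: 2.15
tcp_pos: [0.4136, 0.1711, 0.2507]
tcp_rot: [[-0.016, 1.0, 0.001], [1.0, 0.016, 0.001], [0.001, 0.001, -1.0]]
wrist_force: [0.9, 0.4, 0.6]
grip_width: -0.001
```

Request:
{"fn": "play_rows", "kwargs": {"steps": [{"delta_pos": [-1,2,0],"twist": [0,0,0.02]},{"delta_pos": [-2.5,5,0],"twist": [0,0,0.06]},{"delta_pos": [-4.5,8.5,0],"twist": [0,0,0.1]},{"delta_pos": [-6.5,12,0],"twist": [0,0,0.14]},{"delta_pos": [-8,14.6,0],"twist": [0,0,0.15]},{"delta_pos": [-8,14.6,0],"twist": [0,0,0.15]},{"delta_pos": [-8,14.6,0],"twist": [0,0,0.15]},{"delta_pos": [-8,14.6,0],"twist": [0,0,0.15]},{"delta_pos": [-8,14.6,0],"twist": [0,0,0.15]},{"delta_pos": [-8,14.6,0],"twist": [0,0,0.15]}]}}

```text
time_s: 3.15
tcp_pos: [0.5602, 0.0969, 0.2505]
tcp_rot: [[0.127, 0.992, 0.0], [0.992, -0.127, 0.001], [0.001, -0.0, -1.0]]
wrist_force: [0.2, -0.5, -0.9]
grip_width: 0.003
```

Run:
```python
from h import *
import cv2
s=ctrl.state();print(s['time_s'],s['tcp_pos'],np.round(s['tcp_rot'],3).tolist(),s['wrist_force'])
im=cams.read_camera('wrist');cv2.imwrite('pics/w1.png',im[:,:,::-1])
for l in ['clamp_face']:
    r=pinpoint('wrist',l);print(l,[(np.round(d['at'],4).tolist(),round(d['p'],2)) for d in r[:2]])
k=cams.calibration('wrist')
```

```text
3.15 [0.56019554 0.0969135  0.25049587] [[0.127, 0.992, 0.0], [0.992, -0.127, 0.001], [0.001, -0.0, -1.0]] [ 0.19874009 -0.45533053 -0.88991337]
clamp_face [([0.5787, 0.1935, 0.0862], 0.87), ([0.8079, -0.1143, 0.006], 0.49)]
```

View pics/w1.png

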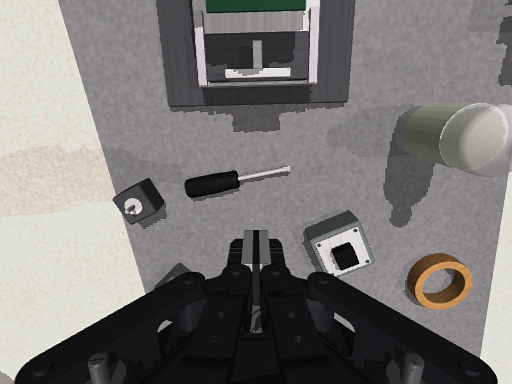

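The wrist view shows the plate at (258,73), laterally in line with the fingers and tilted only about 0.03 rad. I'll lower the closed fingertips in front of it.

Request:
{"fn": "play_rows", "kwargs": {"steps": [{"delta_pos": [1,0,2],"twist": [0,0,-0.01]},{"delta_pos": [2,0,5],"twist": [0,0,-0.03]},{"delta_pos": [3,0,9],"twist": [0,0,-0.03]},{"delta_pos": [4,0,12.5],"twist": [0,0,-0.03]},{"delta_pos": [5,0,15],"twist": [0,0,-0.03]},{"delta_pos": [6,0,15.3],"twist": [0,0,-0.03]},{"delta_pos": [7,0,15.3],"twist": [0,0,-0.03]},{"delta_pos": [7,0,15.3],"twist": [0,0,-0.03]},{"delta_pos": [7,0,15.3],"twist": [0,0,-0.03]},{"delta_pos": [7,0,15.3],"twist": [0,0,-0.03]}]}}

```text
time_s: 4.25
tcp_pos: [0.5706, 0.165, 0.0987]
tcp_rot: [[0.1, 0.995, 0.002], [0.995, -0.1, 0.001], [0.001, 0.002, -1.0]]
wrist_force: [0.1, -0.5, -0.6]
grip_width: -0.001
```

Run:
```python
from h import *
import cv2
s=ctrl.state();print(s['time_s'],s['tcp_pos'],np.round(s['tcp_rot'],3).tolist(),s['wrist_force'])
im=cams.read_camera('wrist');a=cams.read_camera('side')
for c in ['wrist','side']:
    r=pinpoint(c,'clamp_face');print(c,[(np.round(d['at'],4).tolist(),round(d['p'],2)) for d in r[:2]])
cv2.imwrite('pics/w2.png',np.hstack([cv2.resize(im[:,:,::-1],(400,300)),cv2.resize(a[80:230,90:290,::-1],(400,300),interpolation=2)]))
```

```text
4.25 [0.57064914 0.16499453 0.09870562] [[0.1, 0.995, 0.002], [0.995, -0.1, 0.001], [0.001, 0.002, -1.0]] [ 0.13949614 -0.48075981 -0.61493355]
wrist [([0.575, 0.1943, 0.0848], 0.93)]
side [([0.5735, 0.1948, 0.085], 0.56)]
```

View pics/w2.png

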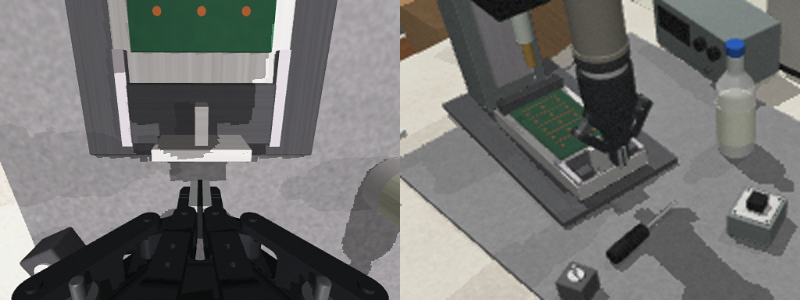

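The fingers sit in front of the plate centre with a gap of about 18 mm. I'll push slowly and watch the force.

Request:
{"fn": "play_rows", "kwargs": {"steps": [{"delta_pos": [0.8,0,0],"twist": [0,0,0]},{"delta_pos": [1.4,0,0],"twist": [0,0,0]},{"delta_pos": [1.7,0,0],"twist": [0,0,0]},{"delta_pos": [2.0,0,0],"twist": [0,0,0]},{"delta_pos": [2.3,0,0],"twist": [0,0,0]},{"delta_pos": [2.6,0,0],"twist": [0,0,0]},{"delta_pos": [2.9,0,0],"twist": [0,0,0]},{"delta_pos": [3.1,0,0],"twist": [0,0,0]},{"delta_pos": [3.3,0,0],"twist": [0,0,0]},{"delta_pos": [3.4,0,0],"twist": [0,0,0]}]}}

```text
time_s: 5.45
tcp_pos: [0.5731, 0.1995, 0.0972]
tcp_rot: [[0.099, 0.995, -0.0], [0.995, -0.099, 0.0], [0.0, -0.0, -1.0]]
wrist_force: [-1.4, -2.9, -0.0]
grip_width: 0.002
```

Request:
{"fn": "play_rows", "kwargs": {"steps": [{"delta_pos": [0.2,0,0],"twist": [0,0,0]},{"delta_pos": [0.3,0,0],"twist": [0,0,0]},{"delta_pos": [0.4,0,0],"twist": [0,0,0]},{"delta_pos": [0.5,0,0],"twist": [0,0,0]},{"delta_pos": [0.6,0,0],"twist": [0,0,0]},{"delta_pos": [0.7,0,0],"twist": [0,0,0]},{"delta_pos": [0.8,0,0],"twist": [0,0,0]},{"delta_pos": [0.9,0,0],"twist": [0,0,0]},{"delta_pos": [0.9,0,0],"twist": [0,0,0]},{"delta_pos": [0.9,0,0],"twist": [0,0,0]}]}}

```text
time_s: 6.45
tcp_pos: [0.5738, 0.2064, 0.0972]
tcp_rot: [[0.1, 0.995, -0.001], [0.995, -0.1, -0.002], [-0.002, -0.001, -1.0]]
wrist_force: [-1.1, -5.8, 1.7]
grip_width: 0.002
```

Run:
```python
from h import *
import cv2
s=ctrl.state();print(s['time_s'],s['tcp_pos'],s['wrist_force'])
im=cams.read_camera('wrist')
r=pinpoint('wrist','clamp_face');print([(np.round(d['at'],4).tolist(),round(d['p'],2)) for d in r[:2]])
cv2.imwrite('pics/w3.png',im[:,:,::-1])
```

```text
6.45 [0.5738061  0.20636355 0.09722911] [-1.1169751  -5.77389619  1.67481153]
[([0.5769, 0.2173, 0.085], 0.63)]
```

View pics/w3.png

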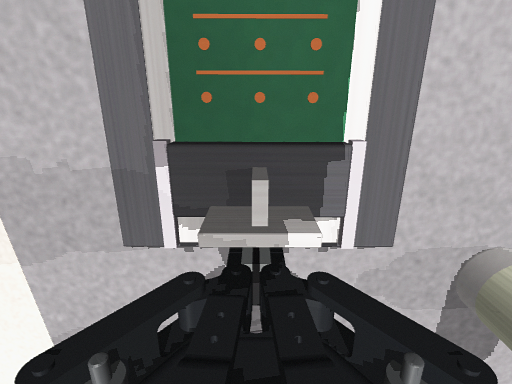

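The jaw now meets the edge of the green board at row 142, and the force is rising. I'll push a little more to confirm it's home.

Request:
{"fn": "play_rows", "kwargs": {"steps": [{"delta_pos": [0.1,0,0],"twist": [0,0,0]},{"delta_pos": [0.2,0,0],"twist": [0,0,0]},{"delta_pos": [0.3,0,0],"twist": [0,0,0]},{"delta_pos": [0.4,0,0],"twist": [0,0,0]},{"delta_pos": [0.5,0,0],"twist": [0,0,0]},{"delta_pos": [0.5,0,0],"twist": [0,0,0]},{"delta_pos": [0.5,0,0],"twist": [0,0,0]},{"delta_pos": [0.5,0,0],"twist": [0,0,0]},{"delta_pos": [0.5,0,0],"twist": [0,0,0]},{"delta_pos": [0.5,0,0],"twist": [0,0,0]}]}}

```text
time_s: 7.55
tcp_pos: [0.5738, 0.2065, 0.0973]
tcp_rot: [[0.102, 0.995, -0.003], [0.995, -0.102, -0.008], [-0.008, -0.003, -1.0]]
wrist_force: [-3.5, -13.9, 5.2]
grip_width: -0.001
```

The plate is hard against its stop (13.9 N with no motion), so the clamp is home. I'll retreat and look at the rocker from above.

Request:
{"fn": "play_rows", "kwargs": {"steps": [{"delta_pos": [-2,0,0],"twist": [0,0,0]},{"delta_pos": [-5,0,0],"twist": [0,0,0]},{"delta_pos": [-7,0,-3],"twist": [0,0,0]},{"delta_pos": [-9,-0.5,-7],"twist": [0,0,0]},{"delta_pos": [-12,-2,-10.5],"twist": [0,0,0]},{"delta_pos": [-16,-4,-13],"twist": [0,0,0]},{"delta_pos": [-20,-6,-15],"twist": [0,0,0]},{"delta_pos": [-24.5,-8,-15],"twist": [0,0,0]},{"delta_pos": [-29,-10,-15],"twist": [0,0,0]},{"delta_pos": [-33,-11.5,-15],"twist": [0,0,0]}]}}

```text
time_s: 8.55
tcp_pos: [0.427, -0.1048, 0.2481]
tcp_rot: [[0.099, 0.995, 0.004], [0.995, -0.099, 0.003], [0.003, 0.004, -1.0]]
wrist_force: [-0.3, 0.4, 0.0]
grip_width: -0.001
```

Request:
{"fn": "play_rows", "kwargs": {"steps": [{"delta_pos": [-3,0,0],"twist": [0,0,0]},{"delta_pos": [-5,0,0],"twist": [0,0,0]},{"delta_pos": [-5,0,0],"twist": [0,0,0]},{"delta_pos": [-5,0,0],"twist": [0,0,0]},{"delta_pos": [-5,0,0],"twist": [0,0,0]},{"delta_pos": [-5,0,0],"twist": [0,0,0]},{"delta_pos": [-5,0,0],"twist": [0,0,0]},{"delta_pos": [-5,0,0],"twist": [0,0,0]},{"delta_pos": [-5,0,0],"twist": [0,0,0]},{"delta_pos": [-5,0,0],"twist": [0,0,0]}]}}

```text
time_s: 9.55
tcp_pos: [0.4226, -0.1534, 0.2473]
tcp_rot: [[0.099, 0.995, 0.0], [0.995, -0.099, 0.0], [0.0, -0.0, -1.0]]
wrist_force: [-0.3, -0.3, -0.4]
grip_width: 0.002
```

Run:
```python
from h import *
import cv2
s=ctrl.state();print(s['time_s'],s['tcp_pos'],np.round(s['tcp_rot'],3).tolist(),s['wrist_force'])
im=cams.read_camera('wrist')
for l in ['rocker_pad','rocker_box','start_top','start_box','square_box']:
    r=pinpoint('wrist',l);print(l,[(np.round(d['at'],4).tolist(),round(d['p'],2)) for d in r[:2]])
cams.read_camera('scene');r=pinpoint('scene','clamp_face');print([(np.round(d['at'],4).tolist(),round(d['p'],2)) for d in r[:2]])
cv2.imwrite('pics/w4.png',im[:,:,::-1])
```

```text
9.55 [ 0.42262224 -0.15341395  0.24725474] [[0.099, 0.995, 0.0], [0.995, -0.099, 0.0], [0.0, -0.0, -1.0]] [-0.26784833 -0.28033975 -0.41305473]
rocker_pad [([0.4193, -0.0836, 0.0717], 0.86)]
rocker_box [([0.4332, -0.0974, 0.0101], 0.9)]
start_top [([0.6182, -0.2275, 0.0689], 0.67)]
start_box [([0.6178, -0.2264, 0.0051], 0.92)]
square_box [([0.6623, -0.031, 0.008], 0.65)]
[([0.5763, 0.2176, 0.0872], 0.89), ([0.5391, -0.16, 0.0086], 0.27)]
```

View pics/w4.png

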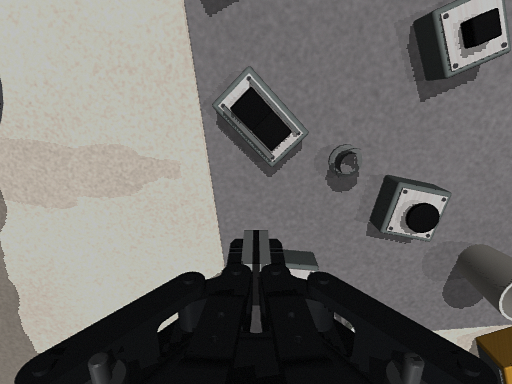

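The rocker is at (263,117) and its raised half points up-left, which fits the network. The clamp face now reads y=0.2176, 23 mm from its start. I'll align the fingers with the rocker and hover above the pad.

Request:
{"fn": "play_rows", "kwargs": {"steps": [{"delta_pos": [2,-0.2,1],"twist": [0,0,-0.1]},{"delta_pos": [5,-0.6,3],"twist": [0,0,-0.22]},{"delta_pos": [7.5,-0.9,6],"twist": [0,0,-0.34]},{"delta_pos": [7.5,-0.9,9],"twist": [0,0,-0.46]},{"delta_pos": [7.5,-0.9,12],"twist": [0,0,-0.58]},{"delta_pos": [7.5,-0.9,13.5],"twist": [0,0,-0.66]},{"delta_pos": [7.5,-0.9,14.3],"twist": [0,0,-0.66]},{"delta_pos": [7.5,-0.9,14.3],"twist": [0,0,-0.66]},{"delta_pos": [7.5,-0.9,14.3],"twist": [0,0,-0.66]},{"delta_pos": [7.5,-0.9,14.3],"twist": [0,0,-0.66]}]}}

```text
time_s: 10.95
tcp_pos: [0.422, -0.0781, 0.1052]
tcp_rot: [[-0.532, 0.847, 0.002], [0.847, 0.532, 0.0], [-0.001, 0.002, -1.0]]
wrist_force: [0.6, 0.4, -0.5]
grip_width: 0.003
```

Run:
```python
from h import *
import cv2
s=ctrl.state();print(s['time_s'],s['tcp_pos'],np.round(s['tcp_rot'],3).tolist(),s['wrist_force'])
im=cams.read_camera('wrist');a=cams.read_camera('side');
r=pinpoint('wrist','rocker_pad');print([(np.round(d['at'],4).tolist(),round(d['p'],2)) for d in r[:2]])
cv2.imwrite('pics/w5.png',np.hstack([cv2.resize(im[:,:,::-1],(400,300)),cv2.resize(a[200:290,190:310,::-1],(400,300),interpolation=2)]))
```

```text
10.95 [ 0.42200099 -0.07808091  0.10523823] [[-0.532, 0.847, 0.002], [0.847, 0.532, 0.0], [-0.001, 0.002, -1.0]] [ 0.63668505  0.37954163 -0.49997804]
[([0.4193, -0.0835, 0.0696], 0.94)]
```

View pics/w5.png

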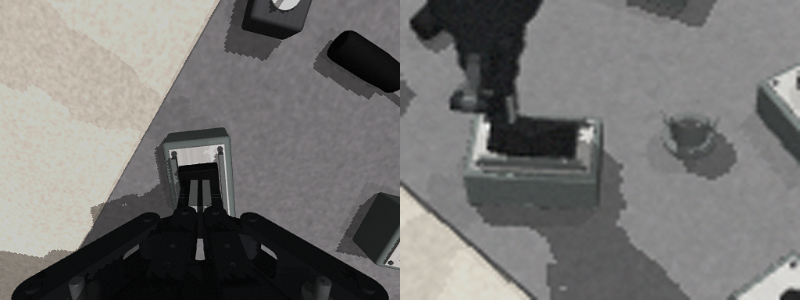

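The tips hover over the raised half, centred sideways. Pressing now, with a 3 mm shift towards the pad.

Request:
{"fn": "play_rows", "kwargs": {"steps": [{"delta_pos": [-0.3,-0.2,0.8],"twist": [0,0,0]},{"delta_pos": [-0.3,-0.2,1.2],"twist": [0,0,0]},{"delta_pos": [-0.3,-0.2,1.5],"twist": [0,0,0]},{"delta_pos": [-0.3,-0.2,1.7],"twist": [0,0,0]},{"delta_pos": [-0.3,-0.2,1.9],"twist": [0,0,0]},{"delta_pos": [-0.3,-0.2,2.1],"twist": [0,0,0]},{"delta_pos": [-0.3,-0.2,2.3],"twist": [0,0,0]},{"delta_pos": [-0.3,-0.2,2.4],"twist": [0,0,0]},{"delta_pos": [-0.3,-0.2,2.4],"twist": [0,0,0]},{"delta_pos": [-0.3,-0.2,2.4],"twist": [0,0,0]}]}}

```text
time_s: 12.1
tcp_pos: [0.4206, -0.081, 0.0805]
tcp_rot: [[-0.532, 0.847, -0.001], [0.847, 0.532, 0.001], [0.002, -0.0, -1.0]]
wrist_force: [-2.6, 3.0, 8.1]
grip_width: -0.002
```

Request:
{"fn": "play_rows", "kwargs": {"steps": [{"delta_pos": [0,0,0.1],"twist": [0,0,0]},{"delta_pos": [0,0,0.2],"twist": [0,0,0]},{"delta_pos": [0,0,0.3],"twist": [0,0,0]},{"delta_pos": [0,0,0.4],"twist": [0,0,0]},{"delta_pos": [0,0,0.4],"twist": [0,0,0]},{"delta_pos": [0,0,0.4],"twist": [0,0,0]},{"delta_pos": [0,0,0.4],"twist": [0,0,0]},{"delta_pos": [0,0,0.4],"twist": [0,0,0]},{"delta_pos": [0,0,0.4],"twist": [0,0,0]},{"delta_pos": [0,0,0.4],"twist": [0,0,0]}]}}

```text
time_s: 13.1
tcp_pos: [0.4208, -0.081, 0.0796]
tcp_rot: [[-0.532, 0.847, -0.002], [0.847, 0.532, 0.005], [0.006, 0.001, -1.0]]
wrist_force: [-14.6, 4.4, 49.1]
grip_width: -0.003
```

It's at a hard stop (49 N). I'll lift and check the rocker.

Request:
{"fn": "play_rows", "kwargs": {"steps": [{"delta_pos": [0,0,-1],"twist": [0,0,0]},{"delta_pos": [0,0,-4],"twist": [0,0,0]},{"delta_pos": [-1,1,-8],"twist": [0,0,0.1]},{"delta_pos": [-3,2,-12],"twist": [0,0,0.22]},{"delta_pos": [-5,3,-16],"twist": [0,0,0.34]},{"delta_pos": [-7,4,-17],"twist": [0,0,0.46]},{"delta_pos": [-8,4,-17],"twist": [0,0,0.58]},{"delta_pos": [-8,4,-17],"twist": [0,0,0.66]},{"delta_pos": [-8,4,-17],"twist": [0,0,0.66]},{"delta_pos": [-8,4,-17],"twist": [0,0,0.66]}]}}

```text
time_s: 14.1
tcp_pos: [0.4973, -0.128, 0.246]
tcp_rot: [[0.097, 0.995, -0.0], [0.995, -0.097, -0.0], [-0.0, -0.0, -1.0]]
wrist_force: [0.5, 0.8, -0.2]
grip_width: 0.002
```

Run:
```python
from h import *
import cv2
s=ctrl.state();print(s['time_s'],s['tcp_pos'],np.round(s['tcp_rot'],3).tolist(),s['wrist_force'])
im=cams.read_camera('wrist');cams.read_camera('side');cams.read_camera('scene')
for c in ['wrist','side','scene']:
  for l in ['rocker_pad','rocker_box','start_top','clamp_face']:
    r=pinpoint(c,l);print(c,l,[(np.round(d['at'],4).tolist(),round(d['p'],2)) for d in r[:2]])
a=cams.read_camera('side')
cv2.imwrite('pics/w6.png',np.hstack([cv2.resize(im[:,:,::-1],(400,300)),cv2.resize(a[200:290,190:310,::-1],(400,300),interpolation=2)]))
```

```text
14.1 [ 0.49731908 -0.1279894   0.2459558 ] [[0.097, 0.995, -0.0], [0.995, -0.097, -0.0], [-0.0, -0.0, -1.0]] [ 0.52457997  0.76860468 -0.17835166]
wrist rocker_pad [([0.4146, -0.081, 0.0621], 0.61)]
wrist rocker_box [([0.4351, -0.095, 0.0104], 0.93)]
wrist start_top [([0.6169, -0.228, 0.0682], 0.81)]
wrist clamp_face []
side rocker_pad [([0.4156, -0.0805, 0.0614], 0.65)]
side rocker_box [([0.4325, -0.0928, 0.0124], 0.93), ([0.3998, 0.0722, 0.0096], 0.75)]
side start_top [([0.6154, -0.2299, 0.0708], 0.49)]
side clamp_face [([0.579, 0.2144, 0.084], 0.82)]
scene rocker_pad [([0.4191, -0.0778, 0.0583], 0.45)]
scene rocker_box [([0.4347, -0.0886, 0.0098], 0.97), ([0.7328, -0.3289, 0.0099], 0.26)]
scene start_top [([0.6194, -0.2284, 0.0695], 0.64)]
scene clamp_face [([0.5746, 0.2158, 0.0876], 0.82)]
```

View pics/w6.png

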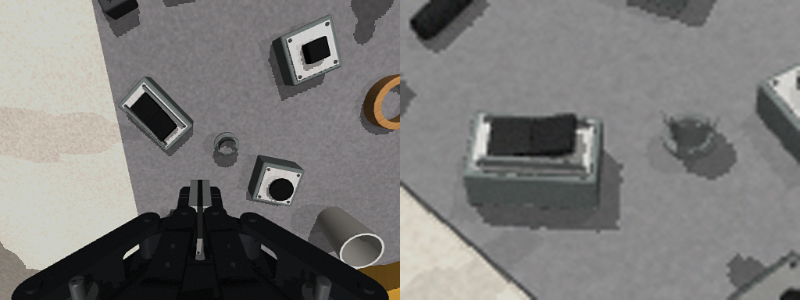

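The pad sank about 9 mm, the other half is now up in the side view, and the box hasn't moved. Next I hover over the big button, which is round and black at (281,189), average position (0.617,-0.2285).

Request:
{"fn": "play_rows", "kwargs": {"steps": [{"delta_pos": [-2,3,0],"twist": [0,0,0]},{"delta_pos": [-4.5,6.5,0],"twist": [0,0,0]},{"delta_pos": [-7,10,0],"twist": [0,0,0]},{"delta_pos": [-8.8,12.9,2],"twist": [0,0,0]},{"delta_pos": [-8.8,12.9,6],"twist": [0,0,0]},{"delta_pos": [-8.8,12.9,10],"twist": [0,0,0]},{"delta_pos": [-8.8,12.9,13],"twist": [0,0,0]},{"delta_pos": [-8.8,12.9,14.5],"twist": [0,0,0]},{"delta_pos": [-8.8,12.9,14.5],"twist": [0,0,0]},{"delta_pos": [-8.8,12.9,14.5],"twist": [0,0,0]}]}}

```text
time_s: 15.9
tcp_pos: [0.6179, -0.2289, 0.1026]
tcp_rot: [[0.099, 0.995, 0.002], [0.995, -0.099, -0.001], [-0.001, 0.002, -1.0]]
wrist_force: [0.2, 0.3, -0.2]
grip_width: -0.003
```

Run:
```python
from h import *
import cv2
s=ctrl.state();print(s['time_s'],s['tcp_pos'],s['wrist_force'])
im=cams.read_camera('wrist');a=cams.read_camera('side')
for c in ['wrist','side']:
    r=pinpoint(c,'start_top');print([(np.round(d['at'],4).tolist(),round(d['p'],2)) for d in r[:2]])
cv2.imwrite('pics/w7.png',np.hstack([cv2.resize(im[:,:,::-1],(400,300)),cv2.resize(a[170:290,250:410,::-1],(400,300),interpolation=2)]))
```

```text
15.9 [ 0.6179352  -0.22885434  0.10257416] [ 0.16957519  0.3117197  -0.22054126]
[([0.6175, -0.2257, 0.0688], 0.66), ([0.7367, -0.3322, 0.0139], 0.54)]
[([0.6157, -0.2288, 0.0711], 0.62)]
```

View pics/w7.png

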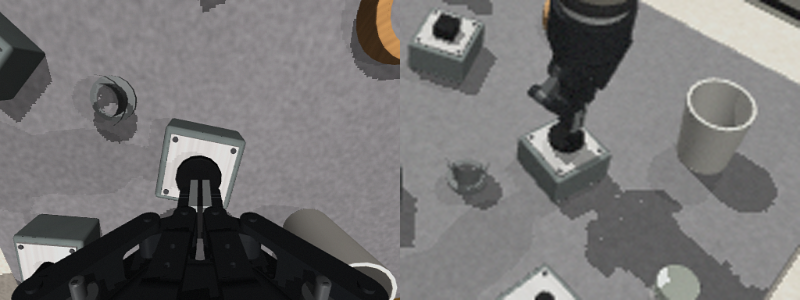

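The tips are centred over the big button. Now press, hold and release.

Request:
{"fn": "play_rows", "kwargs": {"steps": [{"delta_pos": [0.1,0,1.0],"twist": [0,0,0]},{"delta_pos": [0.1,0,1.6],"twist": [0,0,0]},{"delta_pos": [0.1,0,2.1],"twist": [0,0,0]},{"delta_pos": [0.1,0,2.4],"twist": [0,0,0]},{"delta_pos": [0.1,0,2.4],"twist": [0,0,0]},{"delta_pos": [0.1,0,2.4],"twist": [0,0,0]},{"delta_pos": [0.1,0,2.4],"twist": [0,0,0]},{"delta_pos": [0.1,0,2.4],"twist": [0,0,0]},{"delta_pos": [0.1,0,2.4],"twist": [0,0,0]},{"delta_pos": [0.1,0,2.4],"twist": [0,0,0]}]}}

```text
time_s: 17.1
tcp_pos: [0.6178, -0.2273, 0.0808]
tcp_rot: [[0.099, 0.995, 0.002], [0.995, -0.099, 0.002], [0.002, 0.002, -1.0]]
wrist_force: [-5.6, 4.2, 21.1]
grip_width: -0.003
```

At the hard stop with 21 N, held for about 0.6 s. Releasing and going clear.

Request:
{"fn": "play_rows", "kwargs": {"steps": [{"delta_pos": [0,0,-1],"twist": [0,0,0]},{"delta_pos": [0,0,-4],"twist": [0,0,0]},{"delta_pos": [0,0,-8],"twist": [0,0,0]},{"delta_pos": [0,0,-12],"twist": [0,0,0]},{"delta_pos": [-2,0,-16],"twist": [0,0,0]},{"delta_pos": [-5,0,-18],"twist": [0,0,0]},{"delta_pos": [-8,0,-18],"twist": [0,0,0]},{"delta_pos": [-8,0,-18],"twist": [0,0,0]},{"delta_pos": [-8,0,-18],"twist": [0,0,0]},{"delta_pos": [-8,0,-18],"twist": [0,0,0]}]}}

```text
time_s: 18.1
tcp_pos: [0.6095, -0.3054, 0.2561]
tcp_rot: [[0.097, 0.995, -0.001], [0.995, -0.097, 0.002], [0.002, -0.001, -1.0]]
wrist_force: [-0.3, 0.9, -0.6]
grip_width: -0.002
```

Run:
```python
from h import *
import cv2
s=ctrl.state();print(s['time_s'],s['tcp_pos'],s['wrist_force'])
im=cams.read_camera('wrist');a=cams.read_camera('side')
for c in ['wrist','side']:
  for l in ['rocker_pad','start_top','start_box','clamp_face']:
    r=pinpoint(c,l);print(c,l,[(np.round(d['at'],4).tolist(),round(d['p'],2)) for d in r[:1]])
cv2.imwrite('pics/w8.png',np.hstack([cv2.resize(im[:,:,::-1],(400,300)),cv2.resize(a[:,:,::-1],(400,300))]))
```

```text
18.1 [ 0.60954302 -0.30538154  0.25614252] [-0.31332225  0.9047674  -0.55759689]
wrist rocker_pad []
wrist start_top [([0.6185, -0.2288, 0.0671], 0.84)]
wrist start_box [([0.6173, -0.2277, 0.0066], 0.8)]
wrist clamp_face []
side rocker_pad [([0.4197, -0.0806, 0.0602], 0.55)]
side start_top [([0.6158, -0.2265, 0.0697], 0.56)]
side start_box [([0.6139, -0.2267, 0.0081], 0.63)]
side clamp_face [([0.5782, 0.2159, 0.0863], 0.76)]
```

View pics/w8.png

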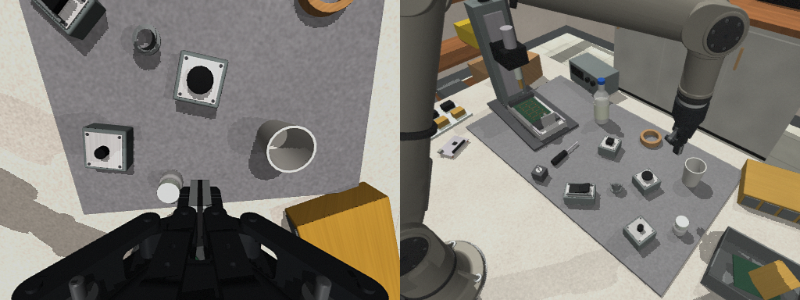

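Everything is in place: clamp home, rocker on, button up and nothing shifted. Handing in.

```bash
python3 -c "
from cell import ctrl
print(ctrl.hand_in())"
```

```text
the job is handed in; nothing more can be done
None
```

I ran the three steps in order and handed the job in at about 18 s of the 58 s allowed; the hand-in reported no verdict.

1. **Clamp:** I pushed the plate until it stopped moving, at 14 N. It had travelled about 21–23 mm by the networks. The last side-camera reading (y ≈ 0.216, from 0.195 at the start) is only good to about 4 mm, so the hard stop is the stronger evidence that it is home.
2. **Rocker:** I pressed the raised half down to its stop. That took 49 N, more than it needed, but below the 120 N wrist limit. The pad sank about 9–10 mm and still read down (z ≈ 0.060) in the last check.
3. **Start button:** I pressed it to its stop at 21 N and held it about 0.6 s. After I let go, its top was back up at z ≈ 0.067–0.070.

In the last pictures the start box reads within a few millimetres of where it began. The rocker box did too when I measured it right after the rocker press. The other boxes and the bystanders look unmoved; I judged those by eye and did not measure them again. The fingers never went near the square or the small round button. No check failed or clearly disagreed.

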